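# Press down the fuser release levers of a jammed library printer

## Robot

A 7-joint arm with a two-finger parallel gripper is mounted at the origin on the work surface. World frame = base frame: x ahead of the robot, y to its left, z up, the work surface at z = 0. Lengths are in m, angles in rad, forces in N, time in s.
With the tool pointing down it reaches from about 0.35 to 0.9 m from the base axis. Payload 8.1 kg.
Tool frame: the origin (TCP) lies between the finger pads; the fingertips stand 8 mm ahead of it and the grasp point (between the pads) lies 11 mm behind it (arm.tcp_to_tips is the distance from the TCP to the fingertips, in m); z points along the fingers, x is the direction in which the jaws open and shut, and the axes are right-handed (so a half turn about z gives the same grasp; the last joint's range is limited). The gripper opens to 92 mm and grips with 3 to 60 N. Pads are 19 mm wide; open, the fingers measure 130 mm over their backs; the gripper's body (75 mm by 190 mm) begins 47 mm behind the grasp point.
Start: joints at [1.155, 0.434, 0.025, 1.573, -0.012, 1.134, -0.075], TCP at [0.192, -0.595, 0.235] pointing down, gripper open.
Joint ranges: [-2.62, 2.62], [-0.44, 2.09], [-1.27, 1.32], [0.08, 2.57], [-1.32, 4.46], [0.12, 2], [-2.74, 2.74]. Speed limits (rad/s): [2.22, 2.22, 3.01, 3.01, 3.14, 3.14, 3.14].

## Interface

Orientations are given as a rotation vector (axis times angle).
In Python, from cell import arm, eyes gives the robot as it stands.
- The arm moves only by the tool play_rows, never from a script. Its argument "rows" is a list of rows, each a list of 3 entries, a list of its own where there are three numbers: the shift along the tool's x, y, z each as a share of 50 cm, from -1 to 1, then the turn, a rotation vector about the tool's x, y, z each as a share of 60 degrees, from -1 to 1, then the opening, from -1 (shut) to 1 (fully open), so that 0 is half open. In form: [[[dx, dy, dz], [ax, ay, az], grip], ...]. A call has 1 to 10 rows; each row is the pose to reach, as a shift and turn from the pose commanded when the call began, along the tool's axes at that moment; what a row does not reach only later rows make up. A row lasts 1/10 s, in which the tool goes at most 50 mm and 8.59 degrees, less where a joint would pass 70% of its speed; a pose out of reach is approached as far as the arm can. A call with a number of a shift or a turn outside -1 to 1 is refused whole. A call with a gripper value outside its range is refused whole. The fingers move at their own pace and stop on an object; "newtons" is the grip in N (left out, the last holds). Time passes only in rows, so rows that repeat a pose let the fingers close. It gives the time, the measured TCP pose, the force and the opening at its end, in the units of the state.
- arm.observe(): the state, without advancing time (a new reading comes with each control period).
- eyes.get_image(name): name is "scene" or "side" or "wrist"; returns (picture, depth): 420x560x3 uint8, red, green, blue; 420x560 float32, m along the optical axis (not along the pixel's ray), 0 where there is no reading.
- eyes.get_calibration(name): a dict with "intrinsics" (3x3 intrinsics, pixels), "R" (3x3) and "t" (3): a world point X has camera coordinates R X + t. Camera axes: x right, y down, z forward; pixel columns grow to the right and rows downward; lengths in m; the calibration is good to about 2 mm. The wrist camera is an equidistant fisheye: a pixel r from the principal point sees the ray r / f radians off the axis. A picture is of the moment at which its call begins: read the wrist's pose just before it. get_calibration takes no time and is no camera call; for the wrist camera it gives the pose at the moment of the call.
- arm.sign_off(): hands the job in, once; it reports no verdict.
The state is a dict: "clock": time; "joints": joint angles; "dq": joint speeds; "joint_efforts": joint torques, N m; "position": TCP position; "ee_rot": TCP orientation; "force": force on the tool from outside, world axes, zero at the start; "ft_torque": the same for the moment, N m; "width": opening from 0.0 (shut) to 1.0 (fully open).
Only numpy, scipy, OpenCV 4.12 (cv2) and the standard library are available. Lean on these libraries where they do the work, as an engineer would, in place of code of your own. Each camera call takes 0.05 s, during which the arm holds its last target.

## Task

The library's laser printer has jammed and its top cover has been taken off. With the fingertips, reach through the two access windows in the hot steel fuser guard and press both pressure-release levers all the way down to their stops, without forcing them and without touching the guard or the hot unit under it. Leave the levers down and everything else on and around the printer where it lies.

Things in the scene. Friction and masses are not known exactly. Their poses are not given: they have to be found in the camera images.
- printer: White desktop laser printer, fixed, its rear towards the robot. Origin at table level under the middle of the open fuser bay; x axis to the printer's front (away from the robot), y to the left lever, z up. Shell from x = -75 to +265, y = -190 to +190 mm; top at 188, no part over 193 mm but for the near edges of the raised lever pads (197) and the tape lying on it (203). Sloping tray on the far half.
- fuser: The hot fuser unit in the bay: a bare steel sheet guard 133 (x) by 296 (y) mm, level with the printer's top (upper face 190 mm above the table), with two rectangular access windows, and a steel roller below them (top at 134 mm). Origin and axes as the printer's. It must not be touched.
- window_left (a point): Centre of the left (printer's +y) access window, at the height of the guard's upper face (190 mm): at x = 0, y = +98 mm of the printer. The clear opening is 64 mm along the printer's x and 72 mm along its y; its edges are turned down 10 mm.
- window_right (a point): Centre of the right (printer's -y) access window, the same size and height, at x = 0, y = -98 mm of the printer.
- lever_left: Left pressure-release lever, white plastic: a 10 mm wide arm that ends in a square ribbed thumb pad, in the left window. Origin on its hinge, which lies along the printer's y axis under the window's far edge (x = +50, y = +98, height 168 mm). It breaks at a press of more than 60 N.
- lever_right: Right pressure-release lever, the same, its hinge at x = +50, y = -98 mm of the printer.
- pad_left (a point): Centre of the upper face of the left lever's thumb pad (26 by 26 by 8 mm, 50 mm from the hinge). Fully raised it stands 191 mm above the table, at the stop 162 mm (28 mm below the guard's upper face); it stays within 6 mm of the middle of the window along the printer's x, and in the middle along y.
- pad_right (a point): The same point on the right lever's pad.
- release_left (a joint): Swing of the left lever: 0 rad fully raised, grows as the pad is pressed down, 0.60 rad at its stop. Starts anywhere from 0 to 0.15. Stiff from friction: about 5 N on the pad moves it, and it stays where it is left.
- release_right (a joint): Swing of the right lever, the same.
- top_cover: The printer's cover, a loose white shallow plastic shell 140 by 300 by 14 mm, lying on the table between printer and robot. Origin at the centre of its underside. Leave it.
- toner: Loose black toner cartridge, 285 by 60 by 70 mm, lying on the table at the printer's left. Origin at the centre of its underside. Leave it.
- tape: Loose roll of tape, diameter 64, 19 mm high, lying flat on the grey deck (184 mm high) between the bay and the output tray; its edge stays at least 40 mm from the windows. Origin at the centre of its underside. Leave it.
- glass_a: Loose clear glass, diameter 72, height 95 mm, on the table at the printer's right. Origin at the centre of its underside. Leave it.
- glass_b: Loose green glass, diameter 68, height 85 mm, on the table at the printer's right. Origin at the centre of its underside. Leave it.
- glue_stick: Loose glue stick, diameter 29, height 94 mm, standing on the table at the printer's right. Origin at the centre of its underside. Leave it.
- screwdriver: Loose screwdriver, lying on the table at the printer's left near corner. Leave it.
- brush: Loose brush, lying on the table at the printer's right. Leave it.

How it is judged:
By the outcome, as a careful person would: the job done as asked, in the order asked, and still so for the second after the job is handed in, with the robot touching nothing.
It also fails if it takes over 45 s, if anything falls off the work surface, if the arm or the gripper's body presses on something with over 40 N, if the wrist force passes 120 N, or if a joint passes its speed limit or range.

## Working session

There is one attempt and no reset: what is moved stays moved. The work goes in short steps, Python scripts to look and compute and a tool call to move; the robot and the scene stay as the last step left them, time stands still between calls to the robot, and variables do not carry over. Pictures are saved under pics/ and viewed, and the job is handed in when it is done.

Besides the shell and the picture viewer there is one more tool, called after "Call:" as name([rows], argument=value, ...), one row to a line, values as JSON. play_rows: Moves the arm, as the interface text tells. Its arguments: {"type":"object","properties":{"rows":{"type":"array","items":{"type":"array"}},"newtons":{"type":"number"}},"required":["rows"]}

```bash
ls; mkdir -p pics; python3 - <<'E'
from cell import arm, eyes
import cv2
s=arm.observe();print(s, arm.tcp_to_tips)
for n in ["scene","side","wrist"]:
    p,d=eyes.get_image(n); cv2.imwrite(f"pics/{n}0.png",p[:,:,::-1])
    import numpy as np; np.save(f"pics/{n}0.npy",d)
    c=eyes.get_calibration(n); print(n,c)
E
```

```text
pics
{'clock': 0.0, 'joints': array([ 1.15539407,  0.4352064 ,  0.02499103,  1.57410579, -0.01164415,
        1.13397452, -0.07512218]), 'dq': array([-1.18909725e-04, -3.85879783e-05, -2.16054104e-04, -1.20777438e-03,
       -4.68316019e-04,  1.41359358e-03,  5.02932059e-04]), 'joint_efforts': array([-9.14501379e-04, -6.67841077e+01,  9.84886475e-01, -3.14459431e+01,
       -6.04979158e-02,  4.26847301e-02,  1.38578043e-04]), 'position': array([ 0.19212654, -0.59421564,  0.23395209]), 'ee_rot': array([-2.53956618e+00,  1.84798376e+00,  2.06183765e-03]), 'force': array([-0.75044112, -0.91281674, -0.01985886]), 'ft_torque': array([0.01815371, 0.05497703, 0.01157999]), 'width': 1.0004805703139967} 0.008
scene {'intrinsics': array([[451.61865271,   0.        , 274.6163591 ],
       [  0.        , 451.61865271, 209.86002744],
       [  0.        ,   0.        ,   1.        ]]), 'R': array([[ 0.98384157, -0.17893761, -0.00609028],
       [-0.16812316, -0.91161466, -0.37509107],
       [ 0.06156591,  0.37005411, -0.92696796]]), 't': array([-0.55332777,  0.14587826,  1.1780997 ])}
side {'intrinsics': array([[546.20723074,   0.        , 294.60417417],
       [  0.        , 546.20723074, 210.46295705],
       [  0.        ,   0.        ,   1.        ]]), 'R': array([[-0.46118093, -0.88721879,  0.01244885],
       [-0.58748343,  0.29480254, -0.75362768],
       [ 0.66496268, -0.35487221, -0.65718365]]), 't': array([0.228118  , 0.44196136, 1.00132865])}
wrist {'intrinsics': array([[325.1922621 ,   0.        , 272.2641235 ],
       [  0.        , 325.1922621 , 210.29923768],
       [  0.        ,   0.        ,   1.        ]]), 'R': array([[ 0.306693  , -0.95180683, -0.0017801 ],
       [-0.91287851, -0.29467783,  0.28252044],
       [-0.26942943, -0.08502203, -0.95925963]]), 't': array([-0.62196461, -0.03379979,  0.39091643])}
```

View pics/scene0.png

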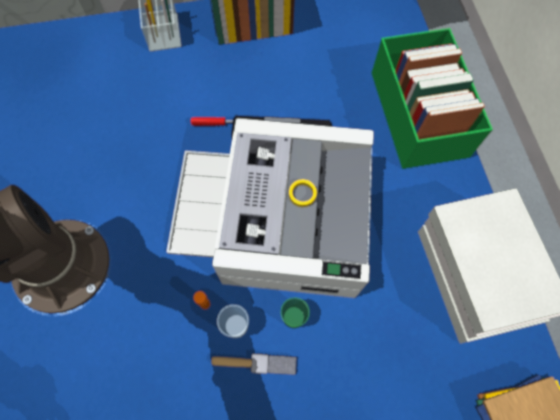

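View pics/side0.png

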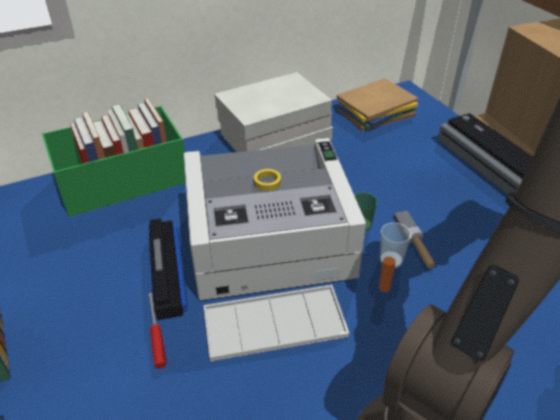

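```bash
python3 - <<'E'
import cv2
a=cv2.imread("pics/scene0.png")[120:270,200:320]; cv2.imwrite("pics/sc.png",cv2.resize(a,None,fx=4,fy=4,interpolation=cv2.INTER_CUBIC))
a=cv2.imread("pics/side0.png")[170:250,190:360]; cv2.imwrite("pics/si.png",cv2.resize(a,None,fx=4.7,fy=4.7,interpolation=cv2.INTER_CUBIC))
E
```

```text
(no output)
```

View pics/sc.png

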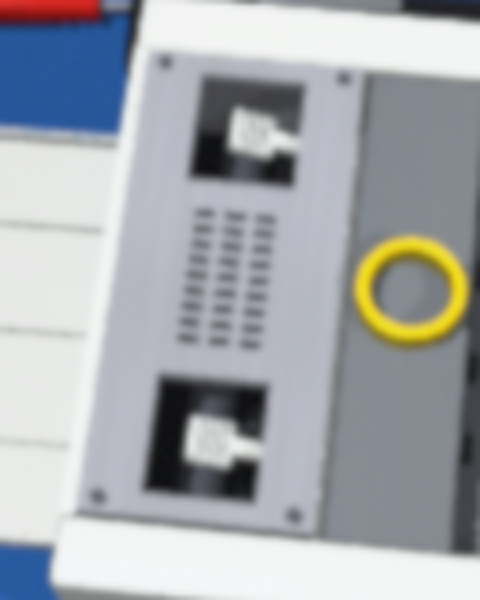

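View pics/si.png

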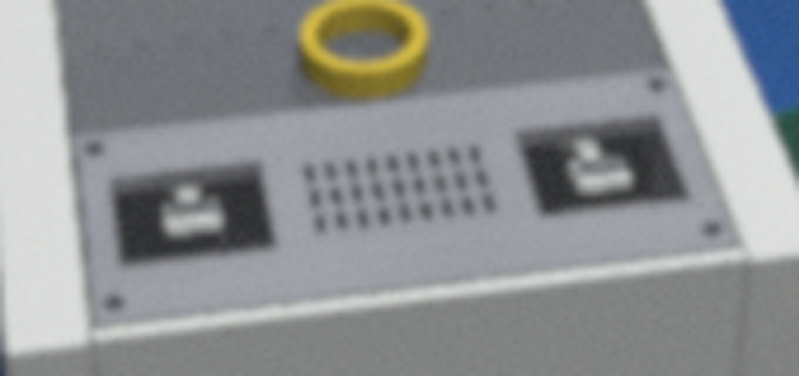

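```bash
cat > h.py <<'E'
import numpy as np
from cell import arm, eyes
from scipy.optimize import least_squares
from scipy.spatial.transform import Rotation as Ro
def ray(n,uv):
    c=eyes.get_calibration(n);K=c["intrinsics"];R=c["R"];t=c["t"]
    uv=np.atleast_2d(uv)
    d=np.c_[(uv-K[:2,2])/K[0,0],np.ones(len(uv))]@R
    return -R.T@t,d
def onz(n,uv,z):
    o,d=ray(n,uv); return (o+d*((z-o[2])/d[:,2])[:,None])[:,:2]
X=32;Y=36
def corners(cy): return [(X,cy+Y),(X,cy-Y),(-X,cy-Y),(-X,cy+Y)]
def fit(P,W):
    P=np.array(P)/1000.
    def f(q):
        c,s=np.cos(q[2]),np.sin(q[2]); return (P@np.array([[c,s],[-s,c]])+q[:2]-W).ravel()
    r=least_squares(f,[.5,0,0]); return r.x,r.fun.reshape(-1,2)*1000
E
python3 - <<'E'
from h import *
# order per corner: (+x,+y),(+x,-y),(-x,-y),(-x,+y)
sc=np.array([(304,86),(294,187),(190,178),(204,76),(270,383),(256,503),(142,492),(159,376)])/4+[200,120]-.375
si=np.array([(112,182),(260,165),(274,243),(121,263),(518,131),(658,121),(687,198),(542,213)])/4.7+[190,170]-.4
P=corners(98)+corners(-98)
for n,uv in(("scene",sc),("side",si)):
    q,r=fit(P,onz(n,uv,.19)); print(n,q,r.round(1).tolist())
q,r=fit(P+P,np.r_[onz("scene",sc,.19),onz("side",si,.19)]);print(q)
E
```

```text
scene [ 0.52787573  0.03658222 -0.2852835 ] [[2.0, 0.9], [-0.1, -1.6], [-1.8, -0.7], [-0.9, 1.0], [0.5, -0.4], [0.2, -0.8], [-0.3, -0.5], [0.4, 2.0]]
side [ 0.52908976  0.03515638 -0.29175888] [[4.0, -0.4], [3.3, -1.8], [-4.2, 0.2], [-2.4, 1.2], [0.4, 1.7], [3.6, -2.4], [-2.0, -0.6], [-2.7, 2.0]]
[ 0.52848274  0.0358693  -0.28851131]
```

```bash
cat >> h.py <<'E'
Q=np.array([0.5283,0.0360,-0.2880])
def w(x,y,z=0):
    c,s=np.cos(Q[2]),np.sin(Q[2]); return np.array([Q[0]+c*x-s*y,Q[1]+s*x+c*y,z])
def delta(target,yaw=None,s=None):
    s=s or arm.observe()
    R=Ro.from_rotvec(s["ee_rot"]); d=R.inv().apply(np.array(target)-s["position"])/.5
    out=[d.round(4)]
    if yaw is not None:
        T=Ro.from_matrix(np.c_[[np.cos(yaw),np.sin(yaw),0],[np.sin(yaw),-np.cos(yaw),0],[0,0,-1]])
        out.append(((R.inv()*T).as_rotvec()/np.radians(60)).round(4))
    return out
E
python3 - <<'E'
from h import *
s=arm.observe();R=Ro.from_rotvec(s["ee_rot"])
c=eyes.get_calibration("wrist"); print(R.inv().apply(-c["R"].T@c["t"]-s["position"]), R.as_matrix().round(3))
print(w(0,98),w(0,-98))
print(delta(w(0,-98,.28),Q[2]+np.pi/2),delta(w(0,-98,.28),Q[2]-np.pi/2))
E
```

```text
[-0.0020814  -0.07733442 -0.14930581] [[ 0.308 -0.951 -0.   ]
 [-0.951 -0.308  0.001]
 [-0.001  0.    -1.   ]]
[28.36374634 93.99975858  0.        ] [-27.30714634 -93.92775858   0.        ]
[array([160.6864, 109.7688,  -0.266 ]), array([-1.4000e-03,  6.0000e-04, -2.4263e+00])] [array([160.6864, 109.7688,  -0.266 ]), array([4.000e-04, 1.000e-03, 5.737e-01])]
```

```bash
sed -i 's/c\*x-s\*y,Q/(c*x-s*y)\/1000,Q/; s/s\*x+c\*y,z/(s*x+c*y)\/1000,z/' h.py
python3 - <<'E'
from h import *
print(w(0,98),w(0,-98))
print(delta(w(0,-98,.30),Q[2]-np.pi/2))
E
```

```text
[0.55613545 0.12996376 0.        ] [ 0.50046455 -0.05796376  0.        ]
[array([-0.8311, -0.9167, -0.1309]), array([4.000e-04, 1.000e-03, 5.737e-01])]
```

Call:
play_rows([
  [[0,0,-0.08],[0,0,0],-1],
  [[-0.05,-0.05,-0.13],[0,0,0.05],-1],
  [[-0.12,-0.13,-0.13],[0,0,0.1],-1],
  [[-0.18,-0.2,-0.13],[0,0,0.15],-1],
  [[-0.24,-0.27,-0.13],[0,0,0.2],-1],
  [[-0.31,-0.34,-0.13],[0,0,0.25],-1],
  [[-0.37,-0.41,-0.13],[0,0,0.3],-1],
  [[-0.43,-0.48,-0.13],[0,0,0.35],-1],
  [[-0.5,-0.55,-0.13],[0,0,0.4],-1],
  [[-0.56,-0.62,-0.13],[0,0,0.45],-1],
], newtons=20)

```text
clock: 1.15
position: [0.4015, -0.2307, 0.2998]
ee_rot: [2.036, -2.392, 0.0]
force: [0.2, -0.9, 0.6]
width: 0.176
```

```bash
python3 - <<'E'
from h import *
s=arm.observe();print(s)
print(delta(w(0,-98,.28),Q[2]-np.pi/2))
E
```

```text
{'clock': 1.15, 'joints': array([ 0.55445538,  0.12658182, -0.16649548,  1.83623713,  0.02269092,
        1.18053649, -1.35051619]), 'dq': array([-0.67863005,  0.01955549, -0.34603957, -0.01862087,  0.05243872,
       -0.0030507 , -1.5570771 ]), 'joint_efforts': array([  5.59409827, -44.9801302 ,   0.48598403, -30.79658747,
        -0.1978022 ,   0.30523013,   3.23359385]), 'position': array([ 0.40148517, -0.23066819,  0.29979936]), 'ee_rot': array([ 2.03636852e+00, -2.39220403e+00,  1.27556912e-04]), 'force': array([ 0.18548703, -0.92705507,  0.63929447]), 'ft_torque': array([-0.01873274, -0.0672023 , -0.03756851]), 'width': 0.17563427795609982}
[array([-0.3726, -0.1403,  0.0396]), array([-0.000e+00, -1.000e-04,  1.219e-01])]
```

Call:
play_rows([
  [[-0.06,-0.02,0],[0,0,0.04],-1],
  [[-0.13,-0.05,0],[0,0,0.08],-1],
  [[-0.2,-0.075,0],[0,0,0.12],-1],
  [[-0.27,-0.1,0],[0,0,0.12],-1],
  [[-0.33,-0.125,0],[0,0,0.12],-1],
  [[-0.37,-0.14,0],[0,0,0.12],-1],
  [[-0.37,-0.14,0],[0,0,0.12],-1],
])

```text
clock: 1.85
position: [0.5004, -0.0578, 0.2994]
ee_rot: [-1.89, 2.508, 0.002]
force: [-0.4, -1.0, 0.2]
width: 0.006
```

```bash
python3 - <<'E'
from h import *
import cv2
s=arm.observe();print(s["position"],s["joints"],s["force"],s["width"])
print(delta(w(0,-98,.28),Q[2]-np.pi/2))
for n in["wrist","side","scene"]:
    p,d=eyes.get_image(n); cv2.imwrite(f"pics/{n}1.png",p[:,:,::-1]); np.save(f"pics/{n}1.npy",d)
E
```

```text
[ 0.50043671 -0.05778813  0.29944435] [ 0.26095204  0.2080071  -0.30199771  1.74305583  0.06427756  1.20035811
 -1.90813159] [-0.41778879 -1.00506133  0.17467093] 0.005931070330341497
[array([ 0.0004, -0.0002,  0.0389]), array([0.0004, 0.0014, 0.0085])]
```

View pics/wrist1.png

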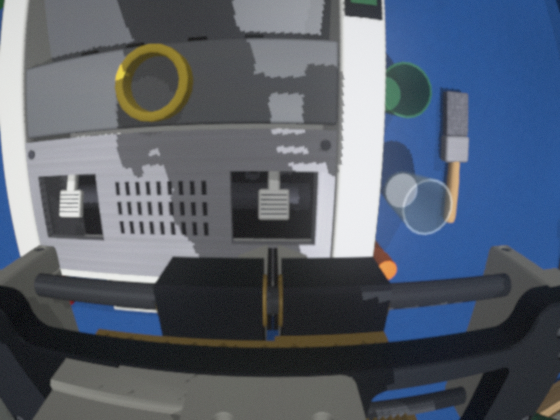

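View pics/side1.png

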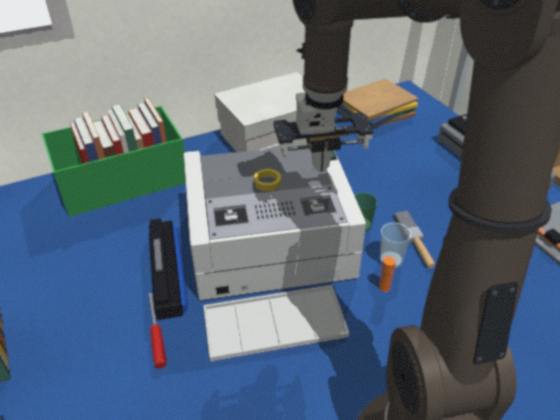

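```bash
python3 - <<'E'
from h import *
import cv2
s=arm.observe();c=eyes.get_calibration("wrist");K=c["intrinsics"]
R=Ro.from_rotvec(s["ee_rot"])
def proj(X):
    v=c["R"]@X+c["t"]; th=np.arctan2(np.hypot(*v[:2]),v[2]); return K[:2,2]+K[0,0]*th*v[:2]/np.hypot(*v[:2]), v[2]
for p in [(0,0,8),(19,0,8),(-19,0,8),(0,-9.5,8),(0,0,0),(0,0,-58)]: print(p,proj(s["position"]+R.apply(np.array(p)/1000)))
d=np.load("pics/wrist1.npy")
# back-project finger region to tool frame
for v,u in [(262,200),(262,240),(262,330),(265,165),(265,380),(255,272),(300,200),(320,272),(330,300),(290,272),(250,272),(290,100)]:
    q=(np.array([u,v])-K[:2,2]);r=np.hypot(*q);th=r/K[0,0]; z=d[v,u]
    cam=np.r_[q/r*np.tan(th)*z,z]; print((u,v),z,(R.inv().apply(c["R"].T@(cam-c["t"])-s["position"])*1000).round(1))
for n in["side"]:
    a=cv2.imread("pics/side1.png")[80:260,180:380]; cv2.imwrite("pics/si1.png",cv2.resize(a,None,fx=3.3,fy=3.3,interpolation=cv2.INTER_CUBIC))
E
```

```text
(0, 0, 8) (array([276.77339881, 263.48855712]), np.float64(0.172394101773717))
(19, 0, 8) (array([312.09898024, 263.20459287]), np.float64(0.17237544164964452))
(-19, 0, 8) (array([241.35021083, 263.35495822]), np.float64(0.17241276189778942))
(0, -9.5, 8) (array([276.84712119, 247.1987773 ]), np.float64(0.16970752059849853))
(0, 0, 0) (array([276.96077547, 270.24554189]), np.float64(0.16472066993143708))
(0, 0, -58) (array([278.9185833, 342.8692826]), np.float64(0.10908828907490781))
(200, 262) 0.09180807 [-23.2 -35.7 -65.5]
(240, 262) 0.09148167 [-11.5 -36.1 -65.7]
(330, 262) 0.09168022 [ 14.3 -35.9 -65.6]
(165, 265) 0.28566876 [-101.3   53.   110.4]
(380, 265) 0.39138278 [133.3 101.  206.7]
(272, 255) 0.16086003 [-2.5 -9.2 -1.3]
(200, 300) 0.07743243 [-20.3 -32.8 -81.4]
(272, 320) 0.522529 [ -3.3 247.5 300.1]
(300, 330) 0.0815477 [  5.  -22.7 -80. ]
(272, 290) 0.08833949 [ -2.4 -29.9 -70.8]
(272, 250) 0.16710766 [-2.5 -9.1  5.2]
(100, 290) 0.085206665 [-53.4 -29.3 -74.3]
```

View pics/si1.png

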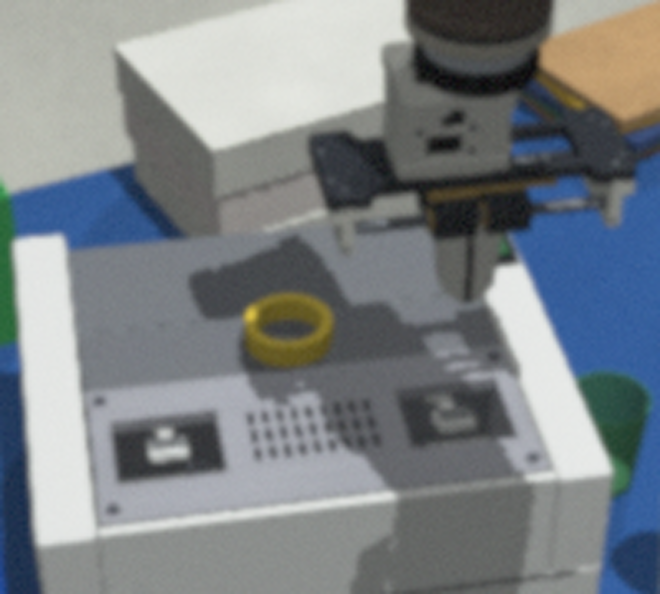

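```bash
python3 - <<'E'
import cv2
a=cv2.imread("pics/wrist1.png")[150:260,25:345]; cv2.imwrite("pics/wc.png",cv2.resize(a,None,fx=2.5,fy=2.5,interpolation=cv2.INTER_CUBIC))
E
```

```text
(no output)
```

View pics/wc.png

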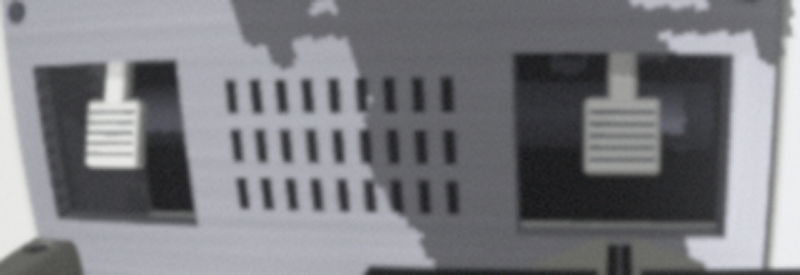

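```bash
cat >> h.py <<'E'
def wonz(uv,z,c=None):
    c=c or eyes.get_calibration("wrist");K=c["intrinsics"];q=np.atleast_2d(uv)-K[:2,2];r=np.hypot(q[:,0],q[:,1]);th=r/K[0,0]
    d=np.c_[q/r[:,None]*np.sin(th)[:,None],np.cos(th)]@c["R"];o=-c["R"].T@c["t"]
    return (o+d*((z-o[2])/d[:,2])[:,None])[:,:2]
def loc(W):
    c,s=np.cos(Q[2]),np.sin(Q[2]); return ((np.atleast_2d(W)-Q[:2])@np.array([[c,-s],[s,c]])*1000).round(1)
E
python3 - <<'E'
from h import *
f=lambda a: np.array(a)/2.5+[25,150]-.3
P=corners(98)+corners(-98)
u=f([(35,66),(177,62),(197,223),(57,217),(515,55),(732,56),(724,236),(518,234)])
q,r=fit(P,wonz(u,.19));print(q,r.round(1).tolist()); print(loc(wonz(u,.19)).tolist())
print(loc(wonz(f([(586,99),(661,97),(662,174),(583,175)]),.188)).tolist())
print(loc(wonz(f([(88,101),(143,100),(140,166),(85,167)]),.186)).tolist())
print(loc(arm.observe()["position"][:2]))
E
```

```text
[ 0.52858587  0.0322756  -0.29606193] [[1.1, 1.6], [1.3, -0.4], [-1.2, -0.0], [-0.4, 0.5], [1.0, 0.2], [0.1, -1.3], [-1.0, -0.7], [-0.8, 0.2]]
[[33.8, 128.4], [32.5, 58.2], [-29.0, 59.1], [-29.1, 130.4], [31.9, -66.2], [31.8, -136.5], [-30.9, -136.3], [-30.3, -65.1]]
[[16.8, -89.1], [17.6, -113.7], [-9.0, -114.5], [-9.4, -87.8]]
[[18.2, 105.6], [18.0, 78.2], [-8.0, 84.3], [-8.6, 112.7]]
[[  -0.2 -102.3]]
```

```bash
python3 - <<'E'
from h import *
for i in range(3):
    s=arm.observe();print(s["clock"],s["position"],s["joints"],s["dq"].round(4))
E
```

```text
2.0 [ 0.49901259 -0.06203803  0.29945516] [ 0.26482507  0.20636671 -0.29775924  1.74484615  0.06500156  1.20074317
 -1.90611214] [ 0.0142 -0.0072  0.0077  0.0015  0.0004 -0.0013 -0.0026]
2.0 [ 0.49901259 -0.06203803  0.29945516] [ 0.26482507  0.20636671 -0.29775924  1.74484615  0.06500156  1.20074317
 -1.90611214] [ 0.0142 -0.0072  0.0077  0.0015  0.0004 -0.0013 -0.0026]
2.0 [ 0.49901259 -0.06203803  0.29945516] [ 0.26482507  0.20636671 -0.29775924  1.74484615  0.06500156  1.20074317
 -1.90611214] [ 0.0142 -0.0072  0.0077  0.0015  0.0004 -0.0013 -0.0026]
```

Call:
play_rows([
  [[0,0,0],[0,0,0],-1],
  [[0,0,0],[0,0,0],-1],
  [[0,0,0],[0,0,0],-1],
  [[0,0,0],[0,0,0],-1],
  [[0,0,0],[0,0,0],-1],
])

```text
clock: 2.5
position: [0.4994, -0.0614, 0.2998]
ee_rot: [-1.884, 2.514, -0.0]
force: [1.1, 0.1, 0.1]
width: 0.007
```

```bash
python3 - <<'E'
from h import *
import cv2
s=arm.observe();print(s["clock"],s["position"],s["dq"].round(4),loc(s["position"][:2]))
print(delta(w(0,-98,.28),Q[2]-np.pi/2))
c=eyes.get_calibration("wrist"); p,d=eyes.get_image("wrist"); np.savez("pics/w2.npz",**c)
a=p[150:260,25:345,::-1]; cv2.imwrite("pics/wc2.png",cv2.resize(a,None,fx=2.5,fy=2.5,interpolation=cv2.INTER_CUBIC))
s=arm.observe();print(s["position"])
E
```

```text
2.5 [ 0.49941602 -0.06142251  0.29978908] [-0.0031 -0.0004  0.0003  0.0002  0.0013 -0.0006 -0.0006] [[  -0.  -101.6]]
[array([-0.0072, -0.0001,  0.0396]), array([-0.0001, -0.    ,  0.0034])]
[ 0.49940781 -0.06139725  0.2997393 ]
```

View pics/wc2.png

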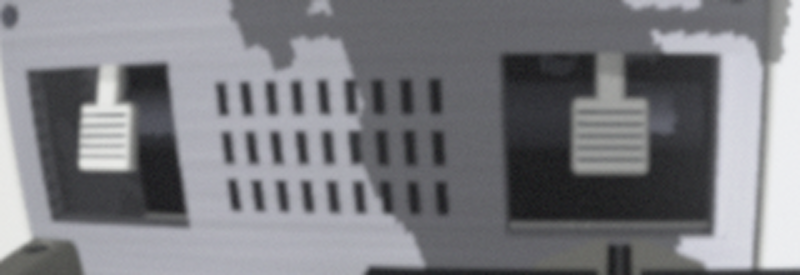

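```bash
python3 - <<'E'
from h import *
c=dict(np.load("pics/w2.npz"))
f=lambda a: np.array(a)/2.5+[25,150]-.3
P=corners(98)+corners(-98)
u=f([(27,70),(167,65),(189,227),(52,219),(502,55),(719,56),(712,237),(508,234)])
q,r=fit(P,wonz(u,.19,c));print(q,r.round(1).tolist()); print(loc(wonz(u,.19,c)).tolist())
for z in(.186,.191):print(loc(wonz(f([(573,98),(649,97),(650,174),(571,175)]),z,c)).mean(0),loc(wonz(f([(80,103),(135,103),(133,171),(78,170)]),z,c)).mean(0))
E
```

```text
[ 0.52949606  0.03727663 -0.2899263 ] [[0.8, 0.8], [1.1, -0.7], [-0.5, -0.4], [-0.6, 1.1], [0.6, 0.4], [0.2, -1.1], [-0.6, -0.8], [-0.9, 0.7]]
[[32.5, 134.5], [31.7, 63.8], [-30.7, 64.2], [-30.0, 134.8], [32.2, -61.1], [32.0, -131.5], [-31.1, -131.4], [-30.2, -60.8]]
[  3.7   -96.325] [  3.7 100.4]
[  5.05 -96.4 ] [ 5.075 96.6  ]
```

```bash
sed -i 's/^Q=.*/Q=np.array([0.5290,0.0367,-0.2895])/' h.py; python3 - <<'E'
from h import *
s=arm.observe();print(loc(s["position"][:2]))
print(delta(w(2,-98,.215),Q[2]-np.pi/2))
E
```

```text
[[  -0.4 -102.5]]
[array([-0.0089, -0.0048,  0.1695]), array([-0.    , -0.0001,  0.0048])]
```

Call:
play_rows([
  [[-0.009,-0.005,0.05],[0,0,0.005],-1],
  [[-0.009,-0.005,0.1],[0,0,0.005],-1],
  [[-0.009,-0.005,0.14],[0,0,0.005],-1],
  [[-0.009,-0.005,0.17],[0,0,0.005],-1],
  [[-0.009,-0.005,0.17],[0,0,0.005],-1],
  [[-0.009,-0.005,0.17],[0,0,0.005],-1],
  [[-0.009,-0.005,0.17],[0,0,0.005],-1],
  [[-0.009,-0.005,0.17],[0,0,0.005],-1],
])

```text
clock: 3.35
position: [0.5037, -0.0577, 0.2157]
ee_rot: [-1.877, 2.518, -0.002]
force: [-0.2, 0.2, 1.2]
width: 0.002
```

```bash
python3 - <<'E'
from h import *
import cv2
s=arm.observe();print(s["position"],loc(s["position"][:2]),s["force"],s["width"],s["dq"].round(4))
print(delta(w(2,-98,.175),Q[2]-np.pi/2))
for n in["side","wrist"]:
    p,d=eyes.get_image(n); cv2.imwrite(f"pics/{n}3.png",p[:,:,::-1])
    a=p[120:260,190:360,::-1] if n=="side" else p[120:300,150:400,::-1]
    cv2.imwrite(f"pics/{n}3c.png",cv2.resize(a,None,fx=3,fy=3,interpolation=cv2.INTER_CUBIC))
E
```

```text
[ 0.50370504 -0.05766543  0.21568513] [[  2.7 -97.7]] [-0.22459271  0.17924399  1.15028858] 0.0017216262124165901 [ 0.0011  0.0003  0.0002  0.0066  0.0008 -0.0027 -0.0001]
[array([0.0007, 0.0015, 0.0814]), array([-0.0016,  0.0003,  0.    ])]
```

View pics/side3c.png

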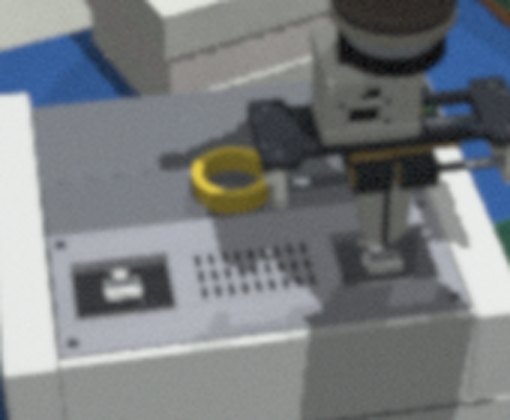

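View pics/wrist3c.png

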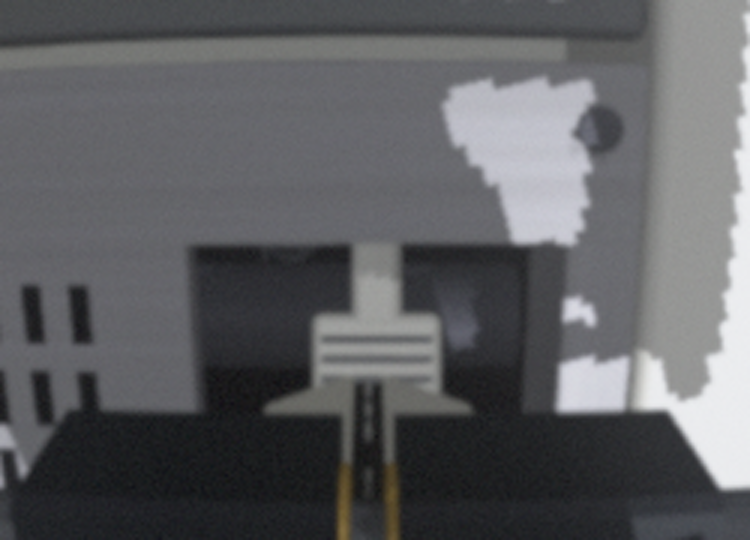

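Call:
play_rows([
  [[0,0.001,0.012],[0,0,0],-1],
  [[0,0.001,0.024],[0,0,0],-1],
  [[0,0.001,0.034],[0,0,0],-1],
  [[0,0.001,0.042],[0,0,0],-1],
  [[0,0.001,0.05],[0,0,0],-1],
  [[0,0.001,0.058],[0,0,0],-1],
  [[0,0.001,0.064],[0,0,0],-1],
  [[0,0.001,0.064],[0,0,0],-1],
])

```text
clock: 4.25
position: [0.5025, -0.0574, 0.1822]
ee_rot: [1.878, -2.518, -0.001]
force: [0.3, -0.0, -0.4]
width: 0.005
```

```bash
python3 - <<'E'
from h import *
s=arm.observe();print(s["position"],loc(s["position"][:2]),s["force"],s["dq"].round(4))
E
```

```text
[ 0.50245409 -0.05744291  0.18220555] [[  1.4 -97.8]] [ 0.27447495 -0.02972726 -0.40620348] [ 0.0021 -0.0037  0.0017 -0.01    0.0021 -0.0013  0.0027]
```

Call:
play_rows([
  [[0,0,0.003],[0,0,0],-1],
  [[0,0,0.006],[0,0,0],-1],
  [[0,0,0.009],[0,0,0],-1],
  [[0,0,0.012],[0,0,0],-1],
])

```text
clock: 4.65
position: [0.5026, -0.0574, 0.1769]
ee_rot: [-1.878, 2.519, -0.0]
force: [-3.9, -0.2, 6.8]
width: 0.003
```

```bash
python3 - <<'E'
from h import *
import cv2
s=arm.observe();print(s["position"],loc(s["position"][:2]),s["force"],s["dq"].round(4))
for n in["side"]:
    p,d=eyes.get_image(n); cv2.imwrite(f"pics/{n}4.png",p[:,:,::-1])
    a=p[150:250,190:360,::-1]
    cv2.imwrite(f"pics/{n}4c.png",cv2.resize(a,None,fx=4.5,fy=4.5,interpolation=cv2.INTER_CUBIC))
E
```

```text
[ 0.50257115 -0.05743994  0.17691358] [[  1.5 -97.8]] [-3.86519794 -0.16995232  6.81289381] [-0.0025  0.0168  0.0026  0.0173  0.0087 -0.0335 -0.008 ]
```

View pics/side4c.png

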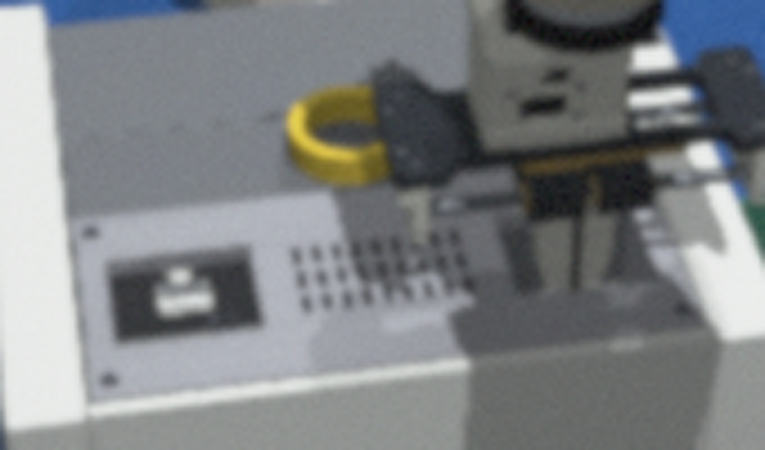

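Call:
play_rows([
  [[0,0,0.002],[0,0,0],-1],
  [[0,0,0.004],[0,0,0],-1],
  [[0,0,0.006],[0,0,0],-1],
])

```text
clock: 5.0
position: [0.5028, -0.0575, 0.174]
ee_rot: [-1.878, 2.518, -0.001]
force: [-2.9, 0.6, 6.2]
width: 0.008
```

Call:
play_rows([
  [[0,0,0.002],[0,0,0],-1],
  [[0,0,0.002],[0,0,0],-1],
])

```text
clock: 5.2
position: [0.5028, -0.0575, 0.1729]
ee_rot: [-1.878, 2.518, -0.001]
force: [-2.1, 1.0, 4.3]
width: 0.007
```

Call:
play_rows([
  [[0,0,0.002],[0,0,0],-1],
  [[0,0,0.002],[0,0,0],-1],
])

```text
clock: 5.4
position: [0.5029, -0.0575, 0.172]
ee_rot: [-1.878, 2.518, -0.001]
force: [-2.5, 1.3, 5.6]
width: 0.006
```

Tips at 164 mm; still moving.

Call:
play_rows([
  [[0,0,0.002],[0,0,0],-1],
  [[0,0,0.002],[0,0,0],-1],
])

```text
clock: 5.6
position: [0.5029, -0.0575, 0.1715]
ee_rot: [-1.878, 2.518, -0.001]
force: [-5.2, 0.9, 12.3]
width: 0.003
```

Call:
play_rows([
  [[0,0,0.002],[0,0,0],-1],
  [[0,0,0.002],[0,0,0],-1],
])

```text
clock: 5.8
position: [0.503, -0.0575, 0.1712]
ee_rot: [-1.877, 2.518, -0.002]
force: [-7.8, 0.7, 18.6]
width: 0.011
```

Call:
play_rows([
  [[0,0,0.002],[0,0,0],-1],
  [[0,0,0.002],[0,0,0],-1],
])

```text
clock: 6.0
position: [0.5031, -0.0575, 0.1708]
ee_rot: [-1.877, 2.518, -0.003]
force: [-10.0, 0.8, 26.1]
width: 0.006
```

Call:
play_rows([
  [[0,0,0],[0,0,0],-1],
  [[0,0,-0.004],[0,0,0],-1],
  [[0,0,-0.012],[0,0,0],-1],
  [[0,0,-0.03],[0,0,0],-1],
  [[0,0,-0.07],[0,0,0],-1],
  [[0,0,-0.12],[0,0,0],-1],
  [[0,0,-0.17],[0,0,0],-1],
  [[0,0,-0.17],[0,0,0],-1],
])

```text
clock: 6.8
position: [0.5047, -0.0575, 0.2573]
ee_rot: [-1.875, 2.515, -0.006]
force: [0.3, -0.8, -0.2]
width: 0.005
```

```bash
python3 - <<'E'
from h import *
s=arm.observe();print(s["position"],loc(s["position"][:2]),s["force"],s["joints"])
print(delta(w(2,98,s["position"][2]),Q[2]-np.pi/2))
E
```

```text
[ 0.50474622 -0.05749736  0.25726595] [[  3.6 -97.2]] [ 0.32050263 -0.76997935 -0.1590181 ] [ 0.25434314  0.24355265 -0.30150082  1.80569884  0.08121349  1.09817488
 -1.93566803]
[array([-0.3904,  0.0033,  0.0005]), array([-0.0057,  0.0013, -0.    ])]
```

Call:
play_rows([
  [[-0.05,0,0],[0,0,0],-1],
  [[-0.12,0,0],[0,0,0],-1],
  [[-0.2,0,0],[0,0,0],-1],
  [[-0.28,0,0],[0,0,0],-1],
  [[-0.35,0,0],[0,0,0],-1],
  [[-0.39,0,0],[0,0,0],-1],
  [[-0.39,0,0],[0,0,0],-1],
  [[-0.39,0,0],[0,0,0],-1],
  [[-0.39,0,0],[0,0,0],-1],
  [[-0.39,0,0],[0,0,0],-1],
])

```text
clock: 7.8
position: [0.5583, 0.1279, 0.2537]
ee_rot: [1.875, -2.52, 0.001]
force: [0.9, -0.2, -0.1]
width: 0.003
```

```bash
python3 - <<'E'
from h import *
import cv2
s=arm.observe();print(s["position"],loc(s["position"][:2]),s["force"],s["joints"],s["dq"].round(3))
print(delta(w(2,98,.215),Q[2]-np.pi/2))
c=eyes.get_calibration("wrist");np.savez("pics/w5.npz",**c)
for n in["wrist","side"]:
    p,d=eyes.get_image(n); cv2.imwrite(f"pics/{n}5.png",p[:,:,::-1])
a=p[150:250,190:360,::-1]
cv2.imwrite(f"pics/side5c.png",cv2.resize(a,None,fx=4.5,fy=4.5,interpolation=cv2.INTER_CUBIC))
E
```

```text
[0.55830257 0.12785629 0.25368464] [[ 2.1 95.7]] [ 0.88108014 -0.23961616 -0.14182532] [-0.04910711  0.36498882 -0.36654351  1.65277356  0.14128133  1.15019844
 -2.3137315 ] [ 0.001 -0.001 -0.005 -0.002  0.001 -0.001 -0.003]
[array([-0.0046,  0.0001,  0.0774]), array([-0.0002, -0.0006, -0.0019])]
```

View pics/side5c.png

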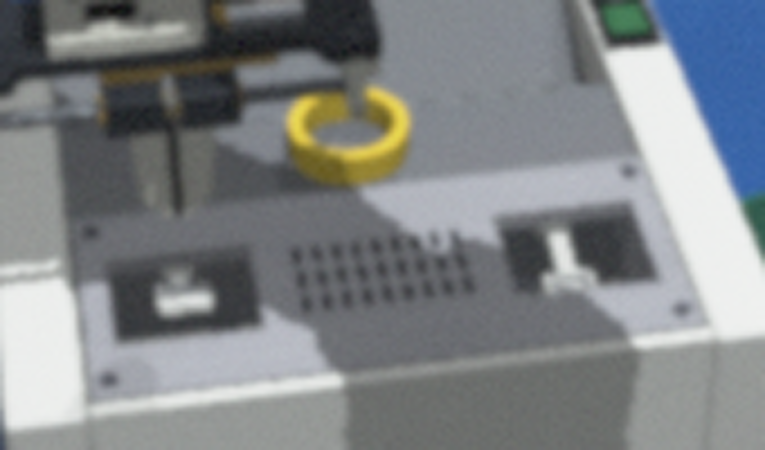

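View pics/wrist5.png

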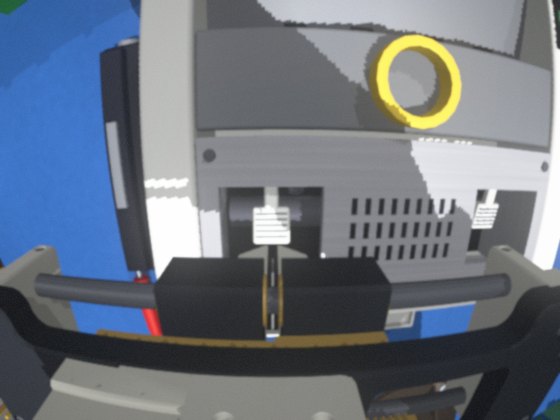

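Call:
play_rows([
  [[-0.0045,0,0.03],[0,0,-0.002],-1],
  [[-0.0045,0,0.06],[0,0,-0.002],-1],
  [[-0.0045,0,0.077],[0,0,-0.002],-1],
  [[-0.0045,0,0.077],[0,0,-0.002],-1],
  [[-0.0045,0,0.077],[0,0,-0.002],-1],
  [[-0.0045,0,0.077],[0,0,-0.002],-1],
])

```text
clock: 8.5
position: [0.5594, 0.1316, 0.216]
ee_rot: [-1.88, 2.516, -0.001]
force: [-0.1, -0.6, 0.2]
width: 0.004
```

```bash
python3 - <<'E'
from h import *
import cv2
s=arm.observe();print(s["position"],loc(s["position"][:2]),s["force"],s["dq"].round(3))
print(delta(w(2,98,.182),Q[2]-np.pi/2))
for n in["wrist","side"]:
    p,d=eyes.get_image(n); a=p[150:250,190:360,::-1]
    cv2.imwrite(f"pics/{n}6c.png",cv2.resize(a,None,fx=4.5,fy=4.5,interpolation=cv2.INTER_CUBIC))
E
```

```text
[0.55938382 0.13163053 0.21600091] [[ 2.  99.7]] [-0.09870003 -0.56190049  0.24355059] [-0.    -0.002 -0.     0.    -0.    -0.001  0.001]
[array([0.0034, 0.0001, 0.068 ]), array([-0.001 ,  0.0006,  0.0019])]
```

View pics/side6c.png

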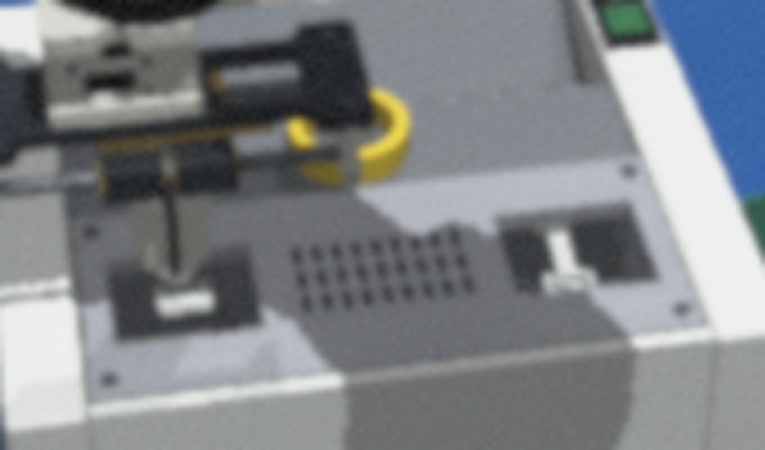

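View pics/wrist6c.png

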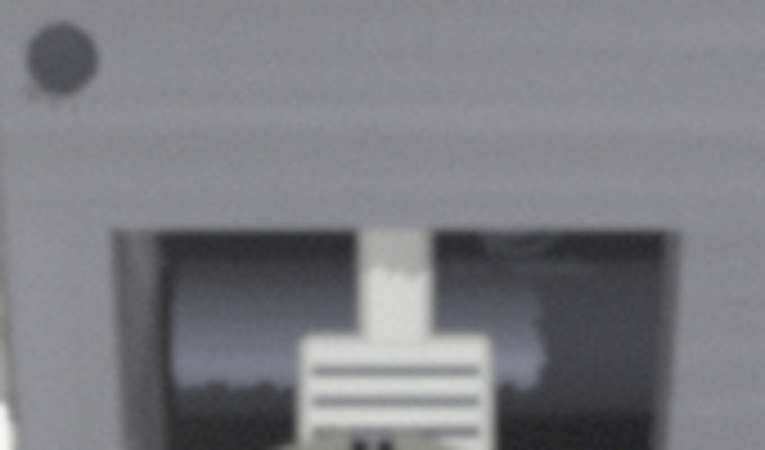

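Call:
play_rows([
  [[0.0035,0,0.012],[0,0,0],-1],
  [[0.0035,0,0.024],[0,0,0],-1],
  [[0.0035,0,0.034],[0,0,0],-1],
  [[0.0035,0,0.042],[0,0,0],-1],
  [[0.0035,0,0.05],[0,0,0],-1],
  [[0.0035,0,0.056],[0,0,0],-1],
  [[0.0035,0,0.062],[0,0,0],-1],
  [[0.0035,0,0.068],[0,0,0],-1],
  [[0.0035,0,0.072],[0,0,0],-1],
  [[0.0035,0,0.076],[0,0,0],-1],
])

```text
clock: 9.6
position: [0.5581, 0.1302, 0.1771]
ee_rot: [1.881, -2.516, -0.001]
force: [-4.6, 1.5, 6.4]
width: 0.003
```

Call:
play_rows([
  [[0,0,0.002],[0,0,0],-1],
  [[0,0,0.004],[0,0,0],-1],
  [[0,0,0.006],[0,0,0],-1],
  [[0,0,0.008],[0,0,0],-1],
])

```text
clock: 10.0
position: [0.5583, 0.1301, 0.1732]
ee_rot: [1.881, -2.516, -0.0]
force: [-3.8, 1.3, 6.2]
width: 0.002
```

Call:
play_rows([
  [[0,0,0.002],[0,0,0],-1],
  [[0,0,0.003],[0,0,0],-1],
])

```text
clock: 10.2
position: [0.5584, 0.1301, 0.1719]
ee_rot: [-1.881, 2.516, 0.0]
force: [-5.5, 1.2, 10.1]
width: 0.005
```

Call:
play_rows([
  [[0,0,0.002],[0,0,0],-1],
  [[0,0,0.002],[0,0,0],-1],
])

```text
clock: 10.4
position: [0.5585, 0.1302, 0.1716]
ee_rot: [-1.88, 2.516, -0.0]
force: [-7.4, -0.2, 14.8]
width: 0.005
```

Call:
play_rows([
  [[0,0,0.002],[0,0,0],-1],
  [[0,0,0.002],[0,0,0],-1],
])

```text
clock: 10.6
position: [0.5585, 0.1303, 0.1712]
ee_rot: [-1.88, 2.516, -0.001]
force: [-9.3, -0.4, 19.4]
width: 0.0
```

Call:
play_rows([
  [[0,0,0.002],[0,0,0],-1],
  [[0,0,0.003],[0,0,0],-1],
])

```text
clock: 10.8
position: [0.5586, 0.1303, 0.1708]
ee_rot: [-1.88, 2.515, -0.002]
force: [-13.2, -2.2, 32.3]
width: 0.006
```

Call:
play_rows([
  [[0,0,0],[0,0,0],-1],
  [[0,0,-0.004],[0,0,0],-1],
  [[0,0,-0.012],[0,0,0],-1],
  [[0,0,-0.03],[0,0,0],-1],
  [[0,0,-0.07],[0,0,0],-1],
  [[0,0,-0.13],[0,0,0],-1],
  [[0,0,-0.2],[0,0,0],-1],
  [[0,0,-0.26],[0,0,0],-1],
  [[0,0,-0.26],[0,0,0],-1],
  [[0,0,-0.26],[0,0,0],-1],
])

```text
clock: 11.8
position: [0.5589, 0.1297, 0.2987]
ee_rot: [-1.879, 2.516, -0.001]
force: [-0.5, 0.6, -0.6]
width: 0.005
```

Call:
play_rows([
  [[0.08,0.05,0],[0,0,0],-1],
  [[0.15,0.12,0],[0,0,0],-1],
  [[0.2,0.2,0],[0,0,0],-1],
  [[0.2,0.2,0],[0,0,0],-1],
  [[0.2,0.2,0],[0,0,0],-1],
  [[0.2,0.2,0],[0,0,0],-1],
  [[0.2,0.2,0],[0,0,0],-1],
])

```text
clock: 12.5
position: [0.435, 0.0627, 0.2978]
ee_rot: [1.881, -2.516, -0.001]
force: [0.5, -0.2, 0.3]
width: 0.005
```

```bash
python3 - <<'E'
from h import *
import cv2
s=arm.observe();print(s["clock"],s["position"],loc(s["position"][:2]),s["force"],s["dq"].round(3))
c=eyes.get_calibration("wrist");np.savez("pics/w7.npz",**c)
for n in["wrist","side","scene"]:
    p,d=eyes.get_image(n); cv2.imwrite(f"pics/{n}7.png",p[:,:,::-1]); np.save(f"pics/{n}7.npy",d)
    if n=="side":
        a=p[150:250,190:360,::-1]
        cv2.imwrite(f"pics/{n}7c.png",cv2.resize(a,None,fx=4.5,fy=4.5,interpolation=cv2.INTER_CUBIC))
E
```

```text
12.5 [0.43503142 0.06266945 0.29782777] [[-97.5  -1.9]] [ 0.52418246 -0.24356865  0.27682836] [-0.002  0.002  0.002 -0.001  0.     0.001  0.002]
```

View pics/side7c.png

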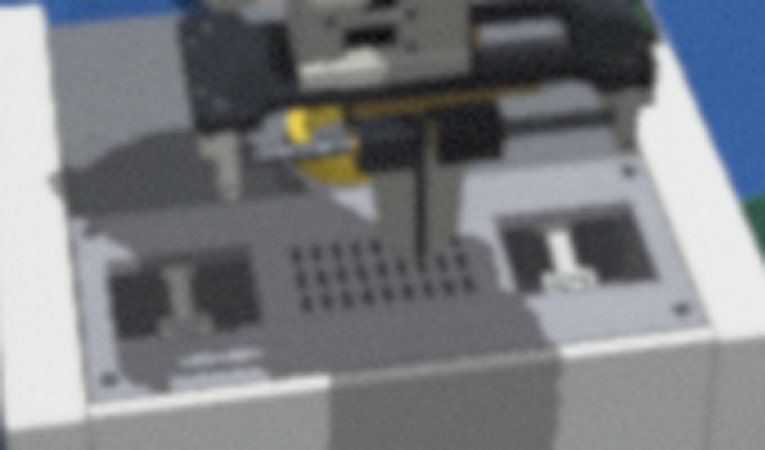

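View pics/wrist7.png

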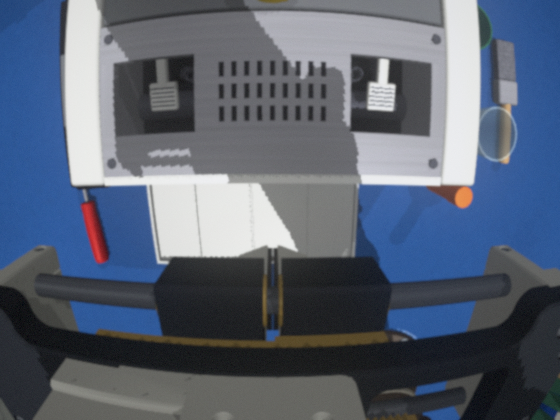

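View pics/scene7.png

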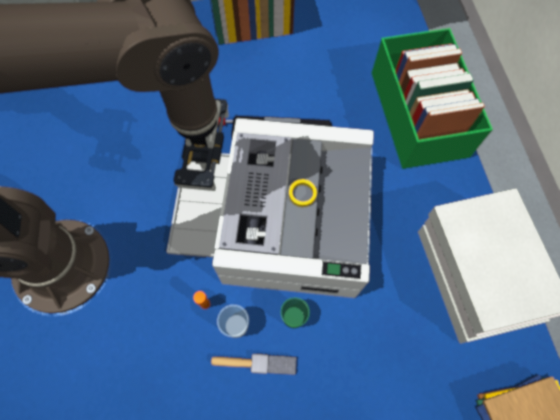

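```bash
python3 - <<'E'
from h import *
c=dict(np.load("pics/w7.npz"));K=c["intrinsics"];d=np.load("pics/wrist7.npy")
def pt(u,v):
    q=np.array([u,v])-K[:2,2];r=np.hypot(*q);z=d[v,u];X=c["R"].T@(np.r_[q/r*np.tan(r/K[0,0])*z,z]-c["t"]);return np.r_[loc(X[:2])[0],X[2]*1000]
def med(u0,u1,v0,v1): return np.median([pt(u,v) for u in range(u0,u1) for v in range(v0,v1)],0).round(1)
print("padL",med(155,173,90,106),"padR",med(373,391,90,106),"guard",med(200,214,60,120),med(335,348,60,120))
a=np.load("pics/scene0.npy");b=np.load("pics/scene7.npy")
for n,(u,v) in dict(tape=(303,181),glass=(295,313),glue=(202,299)).items(): print(n,a[v,u],b[v,u])
E
```

```text
padL [ -0.7  98.1 161.3] padR [ -0.4 -97.  161.3] guard [  1.4  52.5 189.3] [  1.8 -53.5 189.3]
tape 1.039555 1.0377095
glass 1.1234442 1.1220204
glue 1.0503329 1.0465623
```

Both pads measure 28.0 mm below the guard, which is the stop height. Nothing else has moved, so I'm handing in.

```bash
python3 -c "
from cell import arm
print(arm.sign_off())"
```

```text
the job is handed in; nothing more can be done
None
```

Both pressure-release levers are down at their stops. I pressed the right one first, then the left, with closed fingertips through the windows, and backed the arm clear before handing in at about 12.7 s.

- **Levers:** after I withdrew, wrist-camera depth put both pads at 161.3 mm and the guard at 189.3 mm. That is 28.0 mm below the guard, which matches the stop height.
- **Force:** the last readings at the stops were about 28 N (right) and 35 N (left), read between steps, against the 60 N breaking limit.
- **Contact:** no force readings or pictures suggested contact with the guard or the hot unit. In the last pictures the tape, glasses, glue stick, cover, brush and screwdriver lie where they were. The toner was mostly hidden in those views, so I did not check it separately.
- **Disagreement:** an early wrist-camera fix of the printer was about 4 mm off because the arm was still settling. I repeated it at rest, and it then agreed with the other cameras to within about 2 mm.

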